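# Lock the sensor head into the spring-return check dock and hold it there

## Robot

A 6-joint arm with a two-finger parallel gripper is mounted at the origin on the work surface; the furniture and walls round the work are solid. World frame = base frame: x ahead of the robot, y to its left, z up, the work surface at z = 0. Lengths are in mm, angles in degrees, forces in N, time in s.
With the tool pointing down it reaches from about 300 to 850 mm from the base axis. Payload 4.2 kg.
Tool frame: the origin (TCP) lies at the very end of the fingers, on their centre line; the grasp point (between the pads) lies 19 mm behind it; z points along the fingers, y is the line along which they close (so a half turn about z gives the same grasp; the last joint's range is limited). The gripper opens to 91 mm and grips with 3 to 60 N. Pads are 32 mm wide; open, the fingers measure 118 mm over their backs; the gripper's body (76 mm by 178 mm) begins 60 mm behind the grasp point.
Start: joints at [-1.146, 18.312, 89.639, -0, 72.044, -1.146], TCP at [575.016, 0, 213.976] pointing down, gripper open.
Joint ranges: [-177.97, 177.97], [-48.28, 115.42], [12.27, 149.76], [-77.06, 257.06], [2.81, 150.46], [-146.56, 146.56]. Speed limits (degrees/s): [147.25, 147.25, 180, 180, 180, 180].

## Interface

Orientations are given as [roll, pitch, yaw] about the fixed x, y, z axes, in that order (R = Rz(yaw) Ry(pitch) Rx(roll)).
In Python, from workcell import env, eyes gives the robot as it stands.
- The arm moves only by the tool send_rows, never from a script. Its argument "targets" is text: rows parted by semicolons, each of 7 numbers parted by spaces: the shift along the tool's x, y, z in m, then the turn, a rotation vector about the tool's x, y, z in degrees, then the opening in per cent of the stroke, from 0 (shut) to 100 (fully open). A call has 1 to 12 rows; each row is the pose to reach, as a shift and turn from the pose commanded when the call began, along the tool's axes at that moment; what a row does not reach only later rows make up. A row lasts 1/12 s, in which the tool goes at most 41.7 mm and 7.16 degrees, less where a joint would pass 70% of its speed; a pose out of reach is approached as far as the arm can. A call with a gripper value outside its range is refused whole. The fingers move at their own pace and stop on an object; "grip_force" is the grip in N (left out, the last holds). Time passes only in rows, so rows that repeat a pose let the fingers close. It gives the time, the measured TCP pose, the force, the opening and the grip force at its end, in the units of the state.
- env.state(): the state, without advancing time (a new reading comes with each control period).
- eyes.grab_frame(name): name is "scene" or "side" or "wrist"; returns a dict with "image" (400x640x3 uint8, blue, green, red), "fovy" (degrees; the focal length in pixels is half the picture's height over the tangent of half this angle, whatever the lens; pixels are square), "cx", "cy" (the principal point, pixels), "D" ([k1, k2, p1, p2, k3] as OpenCV has them; the pictures are not rectified), "eye" and "attitude" of the camera in the world. Camera axes: x right, y up, looking along -z (the intrinsics and any distortion apply to the point x, -y, -z); pixel columns grow to the right and rows downward; lengths in mm; the calibration is good to about 2 mm. A picture is of the moment at which its call begins. There is no depth.
- env.job_done(): hands the job in; it is judged then, once.
The state is a dict: "time_s": time; "qpos": joint angles; "qvel": joint speeds; "effort": joint torques, N m; "ee_pos": TCP position; "ee_rot": TCP orientation; "force": force on the tool from outside, world axes, zero at the start; "torque": the same for the moment, N m; "gripper_width": finger opening in mm; "gripper_force": force on a finger pad.
Only numpy, scipy, OpenCV 4.12 (cv2) and the standard library are available. Lean on these libraries where they do the work, as an engineer would, in place of code of your own. Each camera call takes 0.05 s, during which the arm holds its last target. There are 200 camera calls.

## Task

Take the sensor head with the bar-shaped grip out of its rest and fit it into the raised check dock: lugs into the two slots, push it fully down against the spring, then twist it a quarter turn clockwise (seen from above) as far as it goes. The dock springs it back, so finish still gripping it, held fully down and fully turned. Leave the round-knobbed blank plug and the other things on the bench where they are.

Things in the scene. Friction and masses are not known exactly. Their poses are not given: they have to be found in the camera images.
- sensor_head: The loose sensor head, 72 mm tall, 0.1 to 0.2 kg. Origin: centre of its flat tip underside; z up along its axis. Steel shank 20 mm diameter, z=0 to 26 mm, with two lugs at the tip (see head_lugs); grey round housing 40 mm diameter, z=26 to 40 mm; bar grip above (see head_grip). The same after half a turn. It starts upright in rest_a, tip on the worktop, x along the slot within 0.1 rad.
- head_grip (a point): Middle of the head's grey bar grip, 55 mm above its tip. The bar is 44 mm long along the head's x axis (in line with the lugs), 14 mm thick along y, and stands 32 mm above the housing (z=40 to 72 mm over the tip).
- head_lugs (a point): Centre of the two opposite steel lugs, 3 mm above the head's tip. They lie along the head's x axis: 35 mm from end to end, 8 mm wide, 6 mm high (z=0 to 6 mm over the tip).
- rest_a: Rest in which the sensor head stands: grey plate 66 x 52 x 20 mm, fixed to the worktop, with a through slot 40 mm (along its x) by 24 mm. Origin: centre of its underside. Lift the head straight up, at least 30 mm, to clear it.
- rest_b: The same kind of rest, holding the blank plug. The two rests may be swapped.
- blank_plug: Loose blank plug, not used: like the sensor head but with a round knob 34 mm wide in place of the bar, no lugs, 50 mm tall; a 48 mm flange lies on its rest. Leave it alone.
- check_dock: The check dock, fixed to the worktop: base plate 100 (x) x 70 x 10 mm, round grey pedestal 54 mm diameter, open top at z=90 mm. Origin: centre of its underside, z up. The entry slots in its top lie along its x axis. The same after half a turn.
- dock_mouth (a point): Centre of the dock's bore in the plane of its top, 90 mm above the worktop; axes as the dock's. Round bore 25 mm diameter with two opposite slots along x, 13 mm wide and 42 mm from end to end, cut through a steel lip 6 mm thick. Below it is a round space 42 mm wide where the lugs can turn clockwise; a fixed stop bars anticlockwise turning.
- dock_plate (a joint): Sprung brass plate in the bore, on which the head's tip lands. 0 = up (plate 8 mm below the top of the dock), 0.010 m = pushed fully down against its stop (18 mm below the top). It pushes back with 4 N at 0 and 9 N at full depth. The lugs are clear below the lip, and can turn, once it is down by more than 4 mm.
- dock_rotor (a joint): Sprung vanes below the lip, which the lugs push round. 0 = at rest, 1.4 rad = end stop; grows clockwise seen from above. The lugs meet the vanes about 0.15 rad from the slot direction, so the end stop is reached after about 1.55 rad (a quarter turn). Return torque 0.02 N m at 0, 0.11 N m at the stop.
- vial: Bystander: screw-cap sample vial, 28 mm wide, 62 tall; origin at the centre of its underside. Leave it.
- dish: Bystander: open plastic dish, 60 mm wide, 13 tall; origin at the centre of its underside. Leave it.
- beaker: Bystander: small beaker, 53 mm wide, 66 tall; origin at the centre of its underside. Leave it.
- pen: Bystander: marker pen lying down, 15 x 130 x 17 mm; origin at the centre of its underside. Leave it.
- flask_a: Bystander: conical capped flask, 69 mm wide, 123 tall; origin at the centre of its underside. Leave it.
- flask_b: Bystander: conical capped flask, 69 mm wide, 123 tall; origin at the centre of its underside. Leave it.
- tips: Bystander: tip box, 100 x 66 x 57 mm; origin at the centre of its underside. Leave it.
- block: Bystander: metal clamp block, 32 x 60 x 25 mm; origin at the centre of its underside. Leave it.
There are look-alikes about, which are no part of the job. Leave any yellow look-alike of the sensor_head alone.

How it is judged (in metres and radians):
On the way, in this order (a step that is already met when the one before it is completed fails the run):
1. the sensor head is carried above the dock's top (height (world z) of sensor_head above 0.085 m), for 0.1 s.
2. it is pushed straight into the dock's slots, against the spring, before it is turned (horizontal distance between sensor_head and dock_mouth below 0.005 m and angle between sensor_head's own z axis and vertical below 0.12 rad and value of joint dock_plate above 0.0035 m and value of joint dock_rotor below 0.5 rad), for 0.1 s.
At the end, for the whole second after the job is handed in: The sensor head stands in the dock, centred to 5 mm and upright to 0.12 rad, its tip at least 14.5 mm below the dock's top, the plate pushed down by more than 7 mm of its 10, the vanes turned by more than 1.2 rad of their 1.4, at rest, with the fingers still gripping it (more than 2 N) (horizontal distance between sensor_head and dock_mouth below 0.005 m and angle between sensor_head's own z axis and vertical below 0.12 rad and z of sensor_head in the frame of dock_mouth below -0.0145 m and value of joint dock_plate above 0.007 m and value of joint dock_rotor above 1.2 rad and contact force between the fingers and sensor_head above 2 N and linear speed of sensor_head below 0.02 m/s); the arm keeps its last pose, push and grip.
It fails at once if the blank plug is moved by more than 3 cm (distance of blank_plug from where it was at the start of the episode above 0.03 m).
It fails at once if a bystander is pushed more than 4 cm away (distance of any of vial, dish, beaker, pen, flask_a, flask_b, tips, block from where it was at the start of the episode above 0.04 m).
It fails at once if an upright vessel is knocked over (angle between any of vial, beaker, flask_a, flask_b's own z axis and vertical above 0.6 rad).
It also fails if it takes over 48 s, if anything falls off the work surface, if the arm or the gripper's body presses on something with over 40 N, if the wrist force passes 120 N, or if a joint passes its speed limit or range.

## Working session

There is one attempt and no reset: what is moved stays moved. The work goes in short steps, Python scripts to look and compute and a tool call to move; the robot and the scene stay as the last step left them, time stands still between calls to the robot, and variables do not carry over. Pictures are saved under pics/ and viewed, at most 10 in all, crops included, and the job is handed in when it is done.

Besides the shell and the picture viewer there is one more tool, called after "Emit:" by a JSON object that holds its "method" and its "body". send_rows: Moves the arm, as the interface text tells. Its arguments: {"type":"object","properties":{"targets":{"type":"string"},"grip_force":{"type":"number"}},"required":["targets"]}

```bash
ls; mkdir -p pics; cat > h.py <<'E'
import numpy as np, cv2
from scipy.spatial.transform import Rotation as R
from workcell import env, eyes
def grab(n):
    f=eyes.grab_frame(n); return f
def KD(f):
    fl=200/np.tan(np.radians(f["fovy"])/2)
    return np.array([[fl,0,f["cx"]],[0,fl,f["cy"]],[0,0,1.]]),np.array(f["D"],float)
def att(f):
    a=np.array(f["attitude"],float)
    return a if a.shape==(3,3) else R.from_euler("xyz",a,degrees=True).as_matrix()
def ray(f,px):
    K,D=KD(f); p=cv2.undistortPoints(np.array(px,float).reshape(-1,1,2),K,D).reshape(-1,2)
    d=np.c_[p[:,0],-p[:,1],-np.ones(len(p))]@att(f).T
    return np.array(f["eye"],float),d
def onz(f,px,z):
    e,d=ray(f,px); return e+d*((z-e[2])/d[:,2])[:,None]
def proj(f,P):
    K,D=KD(f); c=(np.array(P,float).reshape(-1,3)-np.array(f["eye"]))@att(f)
    c=c*[1,-1,-1]
    return cv2.projectPoints(c.reshape(-1,1,3),np.zeros(3),np.zeros(3),K,D)[0].reshape(-1,2)
E
python3 - <<'E'
from h import *
for n in("scene","side","wrist"):
    f=grab(n); cv2.imwrite(f"pics/{n}0.png",f["image"]); print(n,f["fovy"],f["cx"],f["cy"],f["D"],f["eye"],f["attitude"])
print(env.state())
E
```

```text
pics
scene 49.15996893986471 315.74521947791067 194.7943770608791 [-0.09881598  0.          0.          0.          0.        ] [-236.42589777 -594.01373072  553.72270954] [ 66.08122561   0.16394361 -51.35269353]
side 51.536248024992204 321.0006993358082 196.16288996197798 [-0.06610253  0.          0.          0.          0.        ] [  572.4536796  -1023.65692704   671.72443921] [60.97496153  1.29739097 -0.83645772]
wrist 64.49009883235736 316.11704188598543 202.39761190833096 [-0.00382255  0.          0.          0.          0.        ] [575.60221401  81.57991464 384.77421751] [-16.47600877   0.08734507   0.05737677]
{'time_s': 0.15, 'qpos': array([-1.14592961e+00,  1.83416356e+01,  8.96868274e+01,  9.85307334e-04,
        7.20433187e+01, -1.14541909e+00]), 'qvel': array([ 0.00968246, -0.06866911, -0.20782921, -0.00404571, -0.04100291,
       -0.06200543]), 'effort': array([-5.72294630e-04, -4.12774551e+01, -2.32154489e+01,  7.26667210e-02,
        4.33494255e-02, -9.00343002e-05]), 'ee_pos': array([5.74651021e+02, 1.30989764e-02, 2.13353242e+02]), 'ee_rot': array([-1.79928251e+02, -2.37166028e-03,  8.99991836e+01]), 'force': array([-0.78386634, -0.40476533, -0.22965189]), 'torque': array([0.02424879, 0.01023742, 0.04223259]), 'gripper_force': 0.0, 'gripper_width': 90.86643187445625}
```

View pics/scene0.png

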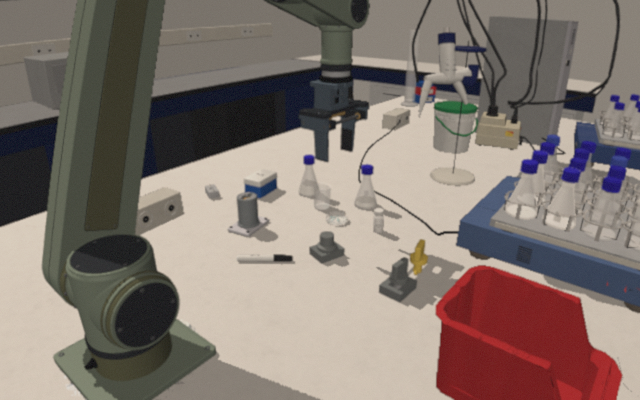

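View pics/side0.png

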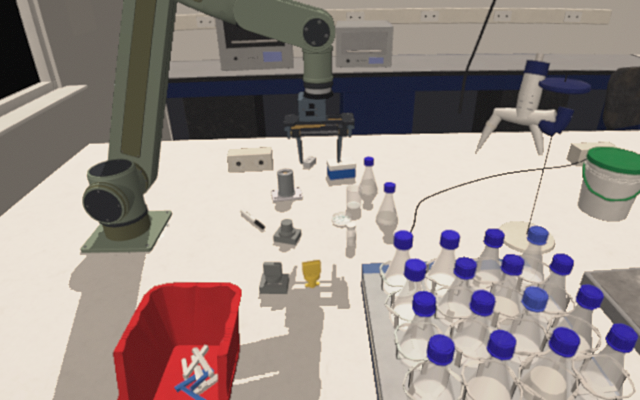

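View pics/wrist0.png

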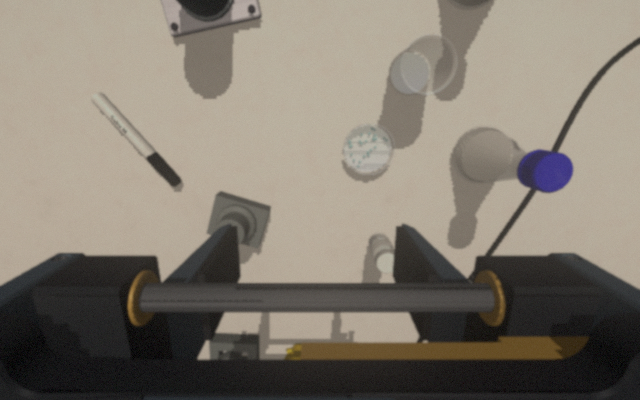

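The scene view shows the grey bar-grip head at (398,275), the yellow look-alike at (419,255), the dock at (248,212) and the plug at (326,247). In the side view they are at (272,277), (312,272), (286,185) and (287,233). In the wrist view, the head's rest is partly hidden at (235,348), and the dock's base plate corner is at the top, at (210,10).

```bash
python3 - <<'E'
from h import *
s=grab("scene");d=grab("side")
def tri(a,b):
    e1,d1=ray(s,[a]);e2,d2=ray(d,[b]);A=np.c_[d1[0],-d2[0]];t=np.linalg.lstsq(A,e2-e1,rcond=None)[0]
    p=e1+t[0]*d1[0];q=e2+t[1]*d2[0];return ((p+q)/2).round(1),np.linalg.norm(p-q).round(1)
print("head top",tri((401,262),(272,265)));print("yellow",tri((420,242),(312,262)))
print("dock top",tri((247,196),(286,171)));print("plug",tri((326,237),(287,225)))
for n,f,b in(("scene",s,(200,180,470,310)),("side",d,(220,150,370,300))):
    x0,y0,x1,y1=b;cv2.imwrite(f"pics/c_{n}.png",cv2.resize(f["image"][y0:y1,x0:x1],None,fx=2.5,fy=2.5,interpolation=2))
a=cv2.imread("pics/c_scene.png");b=cv2.imread("pics/c_side.png")
E
```

```text
head top (array([ 456.4, -260.1,   70.4]), np.float64(2.5))
yellow (array([ 549.4, -256.1,   73.1]), np.float64(2.6))
dock top (array([462.9, 197.2,  90.5]), np.float64(2.2))
plug (array([478. , -52.4,  46. ]), np.float64(3.4))
```

View pics/c_scene.png

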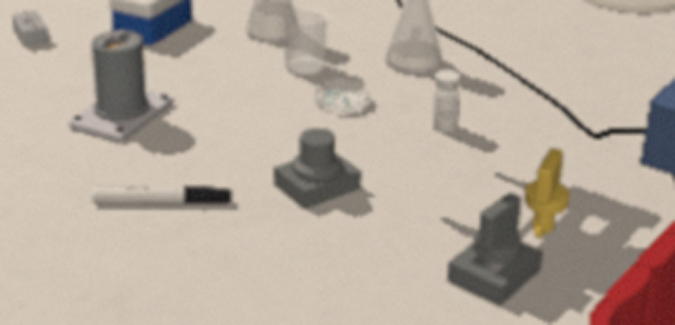

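The crop shows the head's bar at about (500,225), upright in its rest, with the yellow copy separate at (547,190). The dock is at (118,80). I'll look at the dock from close up first, then the head.

Emit:
{"method": "send_rows", "body": {"targets": "0.03 -0.03 -0.01 0 0 0 100;0.06 -0.06 -0.02 0 0 0 100;0.09 -0.08 -0.03 0 0 0 100;0.12 -0.1 -0.04 0 0 0 100;0.13 -0.11 -0.04 0 0 0 100;0.13 -0.11 -0.04 0 0 0 100;0.13 -0.11 -0.04 0 0 0 100"}}

```text
time_s: 0.83
ee_pos: [464.9, 130.0, 253.9]
ee_rot: [180.0, 0.0, 90.1]
force: [0.4, 0.1, 0.3]
gripper_width: 91.2
gripper_force: 0.0
```

```bash
python3 - <<'E'
from h import *
f=grab("wrist"); cv2.imwrite("pics/dock.png",f["image"]); import pickle; pickle.dump(f,open("dock.pkl","wb"))
print(env.state()["ee_pos"],proj(f,[463,197,90]))
E
```

```text
[465.34577726 129.42702644 253.5998297 ] [[313.46987397 123.27569537]]
```

View pics/dock.png

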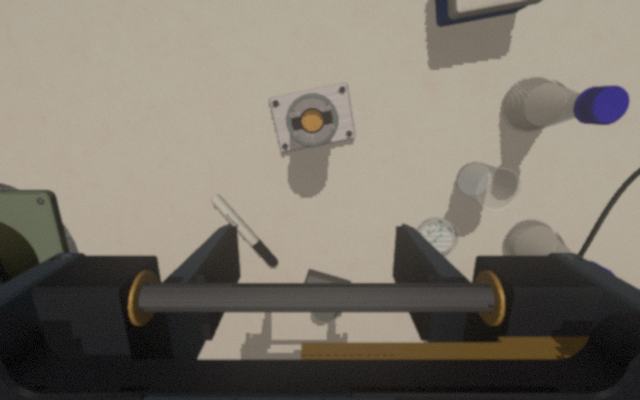

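Emit:
{"method": "send_rows", "body": {"targets": "-0.04 0 0 0 0 0 100;-0.08 0 0 0 0 0 100;-0.12 0 0 0 0 0 100;-0.16 0 0 0 0 0 100;-0.2 0 0 0 0 0 100;-0.24 0 0 0 0 0 100;-0.28 0 0 0 0 0 100;-0.32 0 0 0 0 0 100;-0.36 0 0 0 0 0 100;-0.4 0 0 0 0 0 100;-0.44 0 0 0 0 0 100;-0.44 0 0 0 0 0 100"}}

```text
time_s: 1.88
ee_pos: [464.1, -318.5, 252.2]
ee_rot: [-179.9, 0.2, 89.6]
force: [-0.2, -0.7, 0.3]
gripper_width: 91.3
gripper_force: 0.0
```

Emit:
{"method": "send_rows", "body": {"targets": "0 0 0 0 0 0 60;0 0 0 0 0 0 60;0 0 0 0 0 0 60;0 0 0 0 0 0 60"}}

```text
time_s: 2.22
ee_pos: [465.0, -309.1, 253.9]
ee_rot: [-180.0, -0.0, 90.1]
force: [0.2, 0.6, 0.2]
gripper_width: 67.5
gripper_force: 0.0
```

```bash
python3 - <<'E'
from h import *
f=grab("wrist"); cv2.imwrite("pics/head.png",f["image"]); import pickle; pickle.dump(f,open("head.pkl","wb"))
print(env.state()["ee_pos"],env.state()["time_s"],proj(f,[456,-260,72]))
E
```

```text
[ 465.12077312 -309.01004517  254.11605537] 2.2667 [[307.22210111 139.50675232]]
```

View pics/head.png

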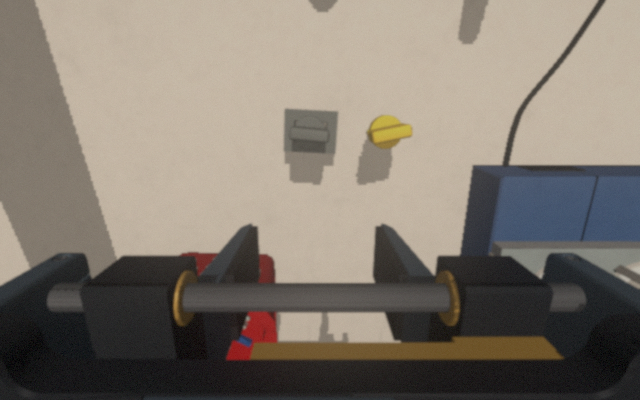

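The dock is centred at about (312,120), with its slots running from (298,123) to (327,117), so it is yawed about +11°. The head's bar runs about (292..328,133), nearly along world x, and the yellow copy is at (389,131).

```bash
python3 - <<'E'
from h import *; import pickle
D=pickle.load(open("dock.pkl","rb"));H=pickle.load(open("head.pkl","rb"))
c1=cv2.resize(D["image"][75:165,260:365],None,fx=3.8,fy=3.8,interpolation=2)
c2=cv2.resize(H["image"][95:185,270:375],None,fx=3.8,fy=3.8,interpolation=2)
cv2.imwrite("pics/crops.png",np.hstack([c1,c2])); print(c1.shape)
# dock base plate (bright) rect at z=10
g=D["image"].astype(int)
hsv=cv2.cvtColor(D["image"],cv2.COLOR_BGR2HSV)
m=cv2.inRange(hsv,(5,110,90),(25,255,255));m[:,:260]=0;m[:,365:]=0;m[165:]=0
M=cv2.moments(m,True);c=(M["m10"]/M["m00"],M["m01"]/M["m00"]);print("brass",c,M["m00"],onz(D,[c],82))
gr=cv2.cvtColor(D["image"],6)
m=(gr<60).astype(np.uint8);m[:75]=0;m[140:]=0;m[:,:280]=0;m[:,345:]=0
n,l,st,ce=cv2.connectedComponentsWithStats(m);print(st[1:],ce[1:])
gh=cv2.cvtColor(H["image"],6);print(gh[100:160:4,286:342:4])
E
```

```text
(342, 399, 3)
brass (311.6878453038674, 120.47513812154696) 362.0 [[461.07055895 199.50049194  82.        ]]
[[325 115   2   1   2]
 [329 115   1   1   1]
 [325 117   1   1   1]
 [328 117   2   1   2]
 [293 119   6   7  12]
 [297 118   3   3   4]
 [325 119   1   1   1]
 [328 120   1   1   1]
 [294 123   1   1   1]
 [299 124   1   2   2]
 [295 127   1   1   1]] [[325.5  115.  ]
 [329.   115.  ]
 [325.   117.  ]
 [328.5  117.  ]
 [295.5  121.75]
 [298.25 119.25]
 [325.   119.  ]
 [328.   120.  ]
 [294.   123.  ]
 [299.   124.5 ]
 [295.   127.  ]]
[[185 184 182 181 186 184 183 184 180 184 184 181 180 181]
 [186 185 184 184 184 186 185 180 183 182 181 182 181 183]
 [157 165 166 170 176 176 179 178 180 178 180 179 181 182]
 [115 111 113 114 113 111 111 114 114 114 113 118 121 157]
 [114 115 110 112 111 108 110 110 111 112 110 111 112 164]
 [115 109 101 108 112 115 110 112 112 109 111 113 114 168]
 [113 112  92 111 112 115 113 113 112 110 107 114 113 173]
 [112 103 111 103 100  96  94  92  96 100  96 112 115 174]
 [114 105 112 109 113 112 115 114 118 115 112 108 115 179]
 [112 100 109 110 108 110 110 112 109 111 109 108 112 179]
 [114 105  73  81  81  81  89  93 101 103 100 108 115 180]
 [115 110  81  83  80  83  87  82  78  78 103 108 115 183]
 [114 109  83  85  81  84  83  81  83  85 105 111 120 181]
 [125 125 120 116 114 107 104 102  96  93 113 111 125 185]
 [131 126 129 130 129 127 130 127 129 127 129 127 159 182]]
```

View pics/crops.png

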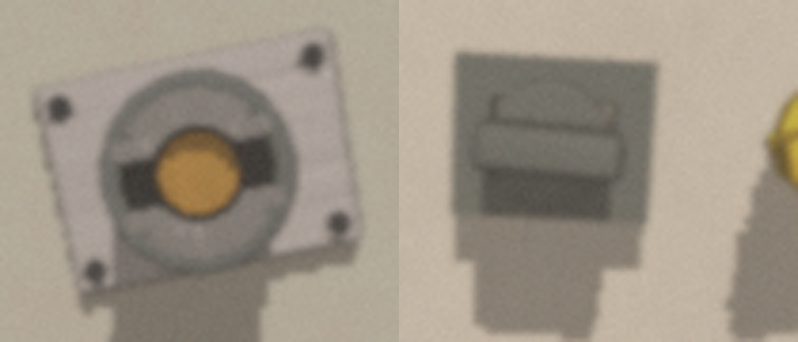

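The left crop shows the dock's slots, centred at crop (198,173), and its plate screws at (60,109), (312,56), (94,271) and (339,223). In the right crop, the bar runs from (80,122) to (222,137) along its upper edge and from (75,168) to (217,178) along its lower edge, with x counted from the crop's left edge.

```bash
python3 - <<'E'
from h import *; import pickle
D=pickle.load(open("dock.pkl","rb"));H=pickle.load(open("head.pkl","rb"))
a=lambda o,p:np.array(o)+np.array(p)/3.8
an=lambda v:np.degrees(np.arctan2(v[1],v[0]))
s=onz(D,a((260,75),[(60,109),(312,56),(94,271),(339,223)]),10);print("plate c",s.mean(0),an(s[1]-s[0]),an(s[3]-s[2]))
print("slot c",onz(D,a((260,75),[(198,173)]),88))
sl=onz(D,a((260,75),[(140,184),(258,161)]),88);print(an(sl[1]-sl[0]))
b=onz(H,a((270,95),[(80,122),(222,137),(75,168),(217,178)]),72);print("bar",b.round(1).tolist(),b.mean(0),an(b[1]-b[0]),an(b[3]-b[2]))
r=onz(H,a((270,95),[(55,52),(258,64),(55,212),(246,222)]),20);print("rest",r.round(1).tolist(),r.mean(0),an(r[1]-r[0]))
print(env.state()["ee_rot"])
E
```

```text
plate c [461.62997418 199.01626517  10.        ] 11.43592039730451 11.082359223894997
slot c [[461.57735043 199.66353164  88.        ]]
10.841653953220925
bar [[438.5, -246.8, 72.0], [479.2, -250.9, 72.0], [436.8, -259.7, 72.0], [477.9, -262.5, 72.0]] [ 458.0858515  -254.95681308   72.        ] -5.770577640120387 -3.8528620258932635
rest [[426.9, -227.6, 20.0], [492.5, -231.1, 20.0], [425.5, -279.0, 20.0], [489.6, -282.2, 20.0]] [ 458.61977175 -254.96898311   20.        ] -3.1300673609062075
[ 1.79989908e+02 -2.54794239e-03  9.00823718e+01]
```

```bash
python3 - <<'E'
from h import *; import pickle
s=grab("scene");d=grab("side");H=pickle.load(open("head.pkl","rb"))
e1,d1=ray(s,[(478,268)]);e2,d2=ray(d,[(240,287)]);t=np.linalg.lstsq(np.c_[d1[0],-d2[0]],e2-e1,rcond=None)[0];print(e1+t[0]*d1[0],e2+t[1]*d2[0])
print(onz(d,[(150,285),(240,287)],120),onz(H,[(183,255),(272,256)],120))
E
```

```text
[ 415.13506974 -423.4646925   144.32166879] [ 415.70190841 -421.99244083  145.83710475]
[[ 222.08871786 -381.4122768   120.        ]
 [ 408.00061639 -392.43236716  120.        ]] [[ 325.23730872 -376.15420723  120.        ]
 [ 419.35123759 -377.07313998  120.        ]]
```

Emit:
{"method": "send_rows", "body": {"targets": "0.01 0 0 0 0 -7 50;0.02 0 0 0 0 -14 50;0.03 -0.003 0 0 0 -21 45;0.04 -0.007 0 0 0 -28 45;0.054 -0.007 0 0 0 -35 40;0.054 -0.007 0 0 0 -42 40;0.054 -0.007 0 0 0 -49 40;0.054 -0.007 0 0 0 -56 40;0.054 -0.007 0 0 0 -63 40;0.054 -0.007 0 0 0 -70 40;0.054 -0.007 0 0 0 -77 40;0.054 -0.007 0 0 0 -84 40"}}

```text
time_s: 3.37
ee_pos: [458.1, -255.3, 254.2]
ee_rot: [-180.0, 0.0, 174.4]
force: [0.0, 0.0, -0.0]
gripper_width: 36.7
gripper_force: 0.0
```

Emit:
{"method": "send_rows", "body": {"targets": "0 0 0.02 0 0 -1.5 40;0 0 0.05 0 0 -1.5 40;0 0 0.08 0 0 -1.5 40;0 0 0.11 0 0 -1.5 40;0 0 0.13 0 0 -1.5 40;0 0 0.13 0 0 -1.5 40;0 0 0.13 0 0 -1.5 40;0 0 0.13 0 0 -1.5 40"}}

```text
time_s: 4.03
ee_pos: [459.2, -256.3, 125.5]
ee_rot: [-179.9, 0.2, 175.5]
force: [-0.6, 0.2, 1.1]
gripper_width: 36.2
gripper_force: 0.0
```

```bash
python3 - <<'E'
from h import *
st=env.state();print(st["ee_pos"],st["ee_rot"],st["qpos"],st["gripper_width"])
f=grab("wrist");s=grab("scene");d=grab("side");print(f["eye"],f["attitude"])
a=cv2.resize(s["image"][170:310,330:480],(400,373),interpolation=2);b=cv2.resize(d["image"][190:330,200:350],(400,373),interpolation=2)
c=cv2.resize(f["image"],(350,219))
o=np.hstack([a,b]);cv2.imwrite("pics/pre.png",o)
E
```

```text
[ 459.17294309 -256.32159858  125.51453172] [-1.79925136e+02  1.54983262e-01  1.75534666e+02] [-3.04247358e+01  1.81077972e+01  1.03769048e+02  6.25753919e-04
  5.79510375e+01 -1.15959632e+02] 36.23920135561178
[ 378.97637437 -248.9507609   296.85579093] [-1.66896920e+01  1.11253956e-02  8.55916194e+01]
```

View pics/pre.png

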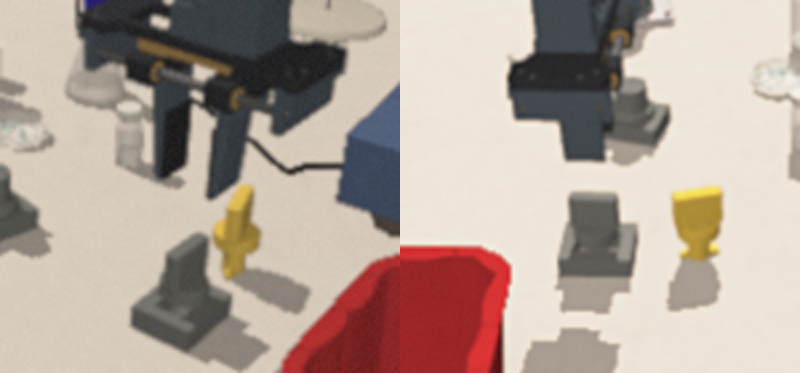

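In the side crop, the fingers are above the bar, with tips at (583,158) and the bar top at (593,195). In the scene crop, the fingertips are at (170,175) and (222,195) and the bar top is at (190,245). I'll check the alignment by projecting these points.

```bash
python3 - <<'E'
from h import *
s=grab("scene");d=grab("side")
for n,f,o in(("scene",s,(330,170,0)),("side",d,(200,190,400))):
    for P in([458,-255,72],[459.2,-256.3,125.5]):
        p=proj(f,P)[0];print(n,P,(p-o[:2])/.375+[o[2],0])
E
```

```text
scene [458, -255, 72] [185.15762154 241.95940965]
scene [459.2, -256.3, 125.5] [193.14799754 180.70974273]
side [458, -255, 72] [594.43264542 193.4346233 ]
side [459.2, -256.3, 125.5] [590.6282852  144.28681073]
```

The projections agree, so I'll descend, grip and lift.

Emit:
{"method": "send_rows", "body": {"targets": "0 0 0.02 0 0 0 40;0 0 0.04 0 0 0 40;0 0 0.06 0 0 0 40;0 0 0.07 0 0 0 40;0 0 0.08 0 0 0 40;0 0 0.08 0 0 0 40;0 0 0.08 0 0 0 40;0 0 0.08 0 0 0 40", "grip_force": 40}}

```text
time_s: 4.95
ee_pos: [458.8, -256.5, 44.9]
ee_rot: [-180.0, 0.1, 175.5]
force: [0.6, 0.3, 0.1]
gripper_width: 36.7
gripper_force: 0.0
```

Emit:
{"method": "send_rows", "body": {"targets": "0 0 0 0 0 0 10;0 0 0 0 0 0 5;0 0 0 0 0 0 0;0 0 0 0 0 0 0;0 0 0 0 0 0 0;0 0 0 0 0 0 0;0 0 0 0 0 0 0;0 0 0 0 0 0 0", "grip_force": 40}}

```text
time_s: 5.62
ee_pos: [458.3, -256.1, 44.4]
ee_rot: [-180.0, 0.0, 175.5]
force: [-0.8, 0.2, 5.9]
gripper_width: 13.9
gripper_force: 40.0
```

Emit:
{"method": "send_rows", "body": {"targets": "0 0 -0.02 0 0 0 0;0 0 -0.04 0 0 0 0;0 0 -0.06 0 0 0 0;0 0 -0.09 0 0 0 0;0 0 -0.11 0 0 0 0;0 0 -0.13 0 0 0 0;0 0 -0.13 0 0 0 0;0 0 -0.13 0 0 0 0"}}

```text
time_s: 6.28
ee_pos: [458.1, -256.0, 173.9]
ee_rot: [-180.0, 0.1, 175.5]
force: [-0.3, -0.4, -2.1]
gripper_width: 13.8
gripper_force: 40.0
```

Emit:
{"method": "send_rows", "body": {"targets": "0.003 0.038 0 0 0 0 0;0.006 0.078 0 0 0 0 0;0.009 0.118 0 0 0 0 0;0.012 0.158 0 0 0 0 0;0.014 0.198 0 0 0 0 0;0.017 0.238 0 0 0 0 0;0.02 0.278 0 0 0 -2 0;0.023 0.318 0 0 0 -5 0;0.026 0.358 0 0 0 -9 0;0.029 0.398 0 0 0 -12 0;0.031 0.434 0 0 0 -15.7 0;0.0324 0.4543 0 0 0 -15.7 0"}}

```text
time_s: 7.28
ee_pos: [460.0, 202.6, 171.6]
ee_rot: [180.0, -0.2, -168.5]
force: [0.0, -0.6, -1.7]
gripper_width: 13.7
gripper_force: 40.0
```

Emit:
{"method": "send_rows", "body": {"targets": "0 0 0 0 0 0 0;0 0 0 0 0 0 0;0 0 0 0 0 0 0;0 0 0 0 0 0 0;0 0 0 0 0 0 0;0 0 0 0 0 0 0"}}

```text
time_s: 7.78
ee_pos: [461.4, 198.4, 173.8]
ee_rot: [-180.0, -0.0, -168.9]
force: [0.3, 0.2, -0.9]
gripper_width: 14.1
gripper_force: 40.0
```

```bash
python3 - <<'E'
from h import *
st=env.state();print(st["ee_pos"],st["ee_rot"],st["qpos"][5],st["gripper_width"])
s=grab("scene");d=grab("side")
a=cv2.resize(s["image"][130:250,190:310],(400,400),interpolation=2);b=cv2.resize(d["image"][90:210,226:346],(400,400),interpolation=2)
cv2.imwrite("pics/pre2.png",np.hstack([a,b]))
k=.3
for n,f,o in(("scene",s,(190,130,0)),("side",d,(226,90,400))):
    for P in([461.6,199.3,90],[*st["ee_pos"][:2],st["ee_pos"][2]-44.4],[*st["ee_pos"][:2],st["ee_pos"][2]-18.4]):
        print(n,((proj(f,P)[0]-o[:2])/k+[o[2],0]).round(1))
E
```

```text
[461.38061863 198.42969484 173.84197079] [-1.79986996e+02 -1.18730749e-02 -1.68893187e+02] -79.13516869444729 14.077138037498033
scene [186.5 219.1]
scene [183.7 172.9]
scene [181.4 141.4]
side [598.7 270.7]
side [595.9 234.2]
side [594.1 209.3]
```

View pics/pre2.png

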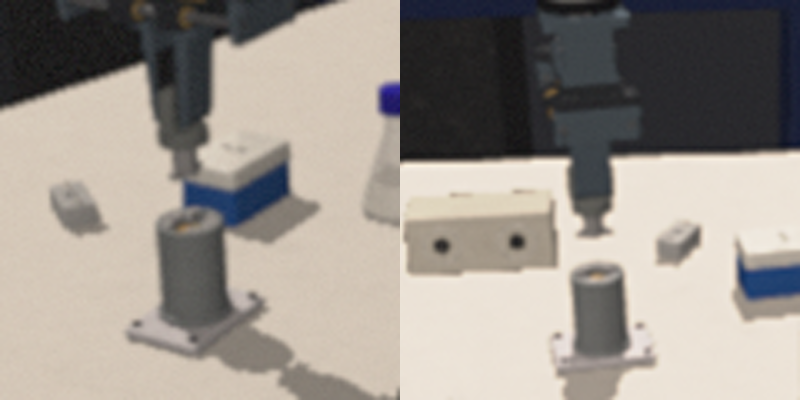

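In the scene crop, the tip is at (183,175) over the dock mouth at (190,220). In the side crop, the tip is at (593,234) over (597,271). A few mm of offset looks possible, so I'll measure the centrelines to sub-pixel.

```bash
cat > cl.py <<'E'
from h import *
def centre(g,row,x,span=16):
    # silhouette centre round x: threshold crossings halfway dark/bright
    r=cv2.GaussianBlur(g,(1,3),0)[row].astype(float)
    xs=np.arange(int(x)-span,int(x)+span+1);v=r[xs];L=v[:5].max();Rr=v[-5:].max();lo=np.percentile(v,25)
    i=span
    l=i
    tl=(L+lo)/2
    while l>0 and v[l]<tl:l-=1
    a=xs[l]+(tl-v[l])/(v[l+1]-v[l]); tr=(Rr+lo)/2;q=i
    while q<len(v)-1 and v[q]<tr:q+=1
    b=xs[q]-(tr-v[q])/(v[q-1]-v[q]); return a,b
def report(zt,xy,dock,bits):
    for n in("scene","side"):
        f=grab(n);g=cv2.cvtColor(f["image"],6)
        for nm,c,zs in bits:
            out=[]
            for z in zs:
                p=proj(f,[*c,z])[0];a,b=centre(g,int(round(p[1])),round(p[0]))
                row=int(round(p[1]));q=proj(f,[*c,z+5])[0];ax=p[0]+(q[0]-p[0])*(row-p[1])/(q[1]-p[1])
                out.append((round((a+b)/2-ax,2),round(b-a,1)))
            print(n,nm,out)
E
python3 - <<'E'
from cl import *
p=env.state()["ee_pos"];t=p[2]-44.4
report(t,p[:2],None,[("housing",p[:2],[t+29,t+32,t+35]),("shank",p[:2],[t+12,t+16,t+20]),("ped",(461.6,199.3),[50,55,60,65,70])])
f=grab("scene");print(abs(proj(f,[461,199,100])[0]-proj(f,[461+6.2,199-7.8,100])[0]))
E
```

```text
scene housing [(np.float64(0.19), np.float64(15.4)), (np.float64(0.28), np.float64(15.4)), (np.float64(0.33), np.float64(15.2))]
scene shank [(np.float64(0.39), np.float64(9.4)), (np.float64(0.17), np.float64(9.4)), (np.float64(-0.47), np.float64(10.8))]
scene ped [(np.float64(0.45), np.float64(20.2)), (np.float64(0.49), np.float64(20.2)), (np.float64(0.5), np.float64(20.3)), (np.float64(0.48), np.float64(20.4)), (np.float64(0.42), np.float64(20.4))]
side housing [(np.float64(-0.99), np.float64(11.5)), (np.float64(-0.94), np.float64(12.0)), (np.float64(-0.98), np.float64(12.2))]
side shank [(np.float64(-0.81), np.float64(6.9)), (np.float64(-0.79), np.float64(6.2)), (np.float64(-1.0), np.float64(8.8))]
side ped [(np.float64(-0.92), np.float64(15.9)), (np.float64(-0.88), np.float64(15.9)), (np.float64(-0.9), np.float64(15.8)), (np.float64(-0.94), np.float64(15.8)), (np.float64(-0.97), np.float64(15.9))]
[3.80898047 0.00624122]
```

The head is aligned to within about 0.5 mm, so I'll descend in stages and watch the force.

Emit:
{"method": "send_rows", "body": {"targets": "0 0 0.015 0 0 0 0;0 0 0.025 0 0 0 0;0 0 0.033 0 0 0 0;0 0 0.038 0 0 0 0;0 0 0.041 0 0 0 0;0 0 0.043 0 0 0 0;0 0 0.045 0 0 0 0;0 0 0.046 0 0 0 0;0 0 0.046 0 0 0 0;0 0 0.046 0 0 0 0", "grip_force": 50}}

```text
time_s: 8.87
ee_pos: [461.5, 199.5, 128.2]
ee_rot: [180.0, 0.0, -168.8]
force: [-0.6, 0.2, -1.7]
gripper_width: 13.7
gripper_force: 50.0
```

Emit:
{"method": "send_rows", "body": {"targets": "0 0 0.002 0 0 0 0;0 0 0.004 0 0 0 0;0 0 0.006 0 0 0 0;0 0 0.008 0 0 0 0;0 0 0.009 0 0 0 0;0 0 0.01 0 0 0 0;0 0 0.01 0 0 0 0;0 0 0.01 0 0 0 0;0 0 0.01 0 0 0 0"}}

```text
time_s: 9.62
ee_pos: [461.8, 199.6, 118.6]
ee_rot: [180.0, 0.1, -168.8]
force: [-0.9, 0.0, 6.3]
gripper_width: 13.7
gripper_force: 50.0
```

Emit:
{"method": "send_rows", "body": {"targets": "0 0 0.001 0 0 0 0;0 0 0.002 0 0 0 0;0 0 0.002 0 0 0 0;0 0 0.002 0 0 0 0;0 0 0.002 0 0 0 0"}}

```text
time_s: 10.03
ee_pos: [461.8, 199.7, 116.8]
ee_rot: [180.0, 0.1, -168.8]
force: [-0.4, -0.6, 6.4]
gripper_width: 14.2
gripper_force: 50.0
```

Emit:
{"method": "send_rows", "body": {"targets": "0 0 0 0 0 4 0;0 0 0 0 0 8 0;0 0 0 0 0 13 0;0 0 0 0 0 18 0;0 0 0 0 0 23 0;0 0 0 0 0 28 0;0 0 0 0 0 33 0;0 0 0 0 0 38 0;0 0 0 0 0 42 0;0 0 0 0 0 45 0;0 0 0 0 0 45 0;0 0 0 0 0 45 0"}}

```text
time_s: 11.03
ee_pos: [461.8, 198.3, 116.8]
ee_rot: [-179.9, 0.1, 146.3]
force: [-0.2, -4.0, 8.8]
gripper_width: 14.0
gripper_force: 50.0
```

```bash
python3 -c "
from h import *
s=env.state();print(s['ee_pos'],s['ee_rot'],s['force'],s['torque'])"
```

```text
[461.82427383 198.26158838 116.81621052] [-1.79933180e+02  1.40804104e-01  1.46260840e+02] [-0.2173696  -4.02450297  8.78506311] [-0.89745382  0.03705409  0.02857142]
```

Emit:
{"method": "send_rows", "body": {"targets": "0 0 0 0 0 5 0;0 0 0 0 0 10 0;0 0 0 0 0 15 0;0 0 0 0 0 20 0;0 0 0 0 0 25 0;0 0 0 0 0 30 0;0 0 0 0 0 34 0;0 0 0 0 0 38 0;0 0 0 0 0 40 0;0 0 0 0 0 42 0;0 0 0 0 0 42 0;0 0 0 0 0 42 0"}}

```text
time_s: 12.03
ee_pos: [460.8, 197.9, 116.5]
ee_rot: [-179.9, 0.2, 104.3]
force: [-1.5, -4.8, 8.2]
gripper_width: 13.5
gripper_force: 50.0
```

```bash
python3 -c "
from h import *
s=env.state();print(s['ee_pos'],s['ee_rot'],s['force'],s['torque'],s['qpos'][5])"
```

```text
[460.77299784 197.91923195 116.54595113] [-1.79903428e+02  1.60949200e-01  1.04268485e+02] [-1.4957418  -4.84358559  8.23015535] [-1.06764528  0.46377979  0.0808599 ] 7.859868237679399
```

Emit:
{"method": "send_rows", "body": {"targets": "0 0 0 0 0 1 0;0 0 0.0005 0 0 2 0;0 0 0.0005 0 0 3 0;0 0 0.0005 0 0 3 0;0 0 0.0005 0 0 3 0;0 0 0.0005 0 0 3 0;0 0 0.0005 0 0 3 0"}}

```text
time_s: 12.62
ee_pos: [460.7, 198.0, 116.4]
ee_rot: [-179.9, 0.2, 101.3]
force: [-2.3, -4.2, 11.6]
gripper_width: 13.8
gripper_force: 50.0
```

```bash
python3 - <<'E'
from h import *
s=env.state();print(s['ee_pos'],s['ee_rot'],s['force'],s['torque'],s['time_s'])
a,b=grab("scene")["image"],grab("side")["image"]
cv2.imwrite("pics/fin.png",np.hstack([cv2.resize(a[130:250,190:310],(400,400),interpolation=2),cv2.resize(b[90:210,226:346],(400,400),interpolation=2)]))
E
```

```text
[460.68571815 198.03658023 116.35036124] [-1.79909054e+02  1.53195710e-01  1.01276470e+02] [-2.26844559 -4.21722797 11.58526334] [-1.01939102  0.6747746   0.13800519] 12.6167
```

View pics/fin.png

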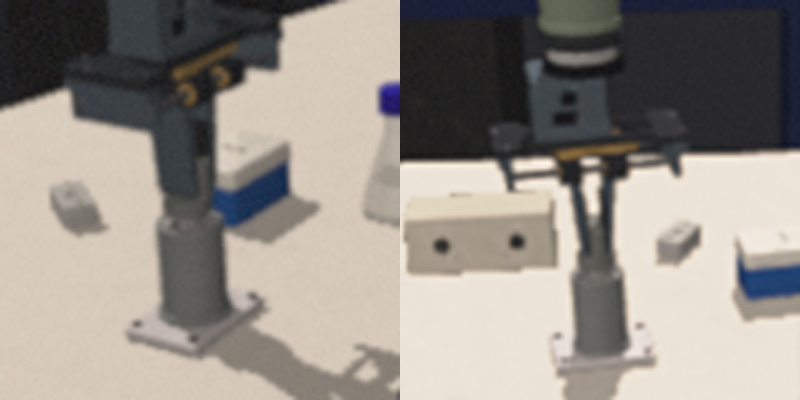

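The picture shows the head seated and upright in the dock, held by the fingers at crop (185,205) and (597,255). The vertical force (11.6 N) and the torque (0.14 N m) are both above the spring values, so both stops are reached.

```bash
python3 -c "
from h import *
print(env.job_done())"
```

```text
the job is handed in; nothing more can be done
None
```

The sensor head is in the check dock, pushed fully down and turned a quarter turn to its stop, still gripped at 50 N; I handed the job in at about 12.6 s, and the hand-in returned no verdict.

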